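Gauge the depth of a blind bore

TASK

Take the rod depth gauge from its wooden rest and set it over the blind bore of the welded machine foot, with the rod's nose in the bore and the base flat on the machined face. Then gently press the rod down through the base until it bottoms out, hold it firmly against the bottom for a full second without forcing it, and let go, leaving the gauge standing there with the base flat on the face and the rod still on the bottom, ready to be read. Leave the other things on the bench alone.

Things in the scene. Friction and masses are not known exactly. Their poses are not given: they have to be found in the camera images.
- foot: Fixed workpiece: dark steel base plate 150 x 100 x 12 mm with a bright machined steel block 110 x 66 x 60 mm welded on its middle, long side along x. Origin: centre of the plate's underside, on the bench; z up. The block's top, the machined face, is 72 mm above the origin.
- bore (a point): Centre of the mouth of the blind bore, in the middle of the machined face. The bore is vertical, 14 mm in diameter, with a flat bottom; its depth differs from part to part, between 24 and 44 mm, and cannot be seen or known beforehand. z up.
- rest: Fixed dark wooden rest 130 x 60 x 40 mm for the gauge, with a 16 mm hole 30 mm deep in the middle of its top. Origin: centre of its underside, on the bench.
- gauge: The gauge's aluminium base (its stop face is the underside): bar 120 mm long (x) x 22 mm wide (y) x 12 mm high, 16 mm high in the middle. The rod runs through its middle, along z. Origin: centre of its underside. Whole gauge about 0.2 kg (0.16 to 0.29 kg). At the start it stands on the rest with the rod's nose in the rest's hole.
- rod (a joint): How far the rod's tip stands out below the base's underside, in m; grows as the rod is pushed down, stops at 0 and 0.052. It is 0.008 to 0.014 at the start. A friction spring grips the rod: it takes about 5 N to slide it either way, and it stays where it is left, so the whole gauge can be carried by the head.
- rod_tip (a point): Tip of the steel rod, which is 8 mm in diameter with a ball end. A firm hold on the bottom of the bore is a push of about 10 to 15 N on the head; more than 25 N would spring the rod.
- rod_head (a point): Middle of the round red knurled head on top of the rod, 22 mm in diameter and 20 mm high, 88 mm above the rod's tip. When the rod is on the bottom of the deepest bore there are still 18 mm between the head and the base.
- file: Bystander: flat file 315 mm long with a dark wooden handle, lying on the bench. Origin near the middle of its length, on the bench.
- bolt: Bystander: hexagon bolt 61 mm high standing on its head, 30 mm across. Origin: centre of its underside.
- spray_can: Bystander: blue can, 56 mm in diameter, 150 mm high, standing. Origin: centre of its underside.
- f_clamp: Bystander: red screw clamp on a 300 mm steel bar, lying on the bench. Origin: middle of the bar.

How it is judged:
By the outcome, as a careful person would: the job done as asked, in the order asked, and still so for the second after the job is handed in, with the robot touching nothing.
It also fails if it takes over 58 s, if anything falls off the work surface, if the arm or the gripper's body presses on something with over 40 N, if the wrist force passes 120 N, or if a joint passes its speed limit or range.

ROBOT

A 6-joint arm with a two-finger parallel gripper is mounted at the origin on the work surface. World frame = base frame: x ahead of the robot, y to its left, z up, the work surface at z = 0. Lengths are in m, angles in rad, forces in N, time in s.
With the tool pointing down it reaches from about 0.225 to 0.725 m from the base axis. Payload 3.1 kg.
Tool frame: the origin (TCP) lies between the finger pads; the fingertips stand 25 mm ahead of it and the grasp point (between the pads) lies 6 mm ahead of it; z points along the fingers, y is the line along which they close (so a half turn about z gives the same grasp; the last joint's range is limited). The gripper opens to 85 mm and grips with 20 to 120 N. Pads are 22 mm wide; open, the fingers measure 114 mm over their backs; the gripper's body (76 mm by 85 mm) begins 54 mm behind the grasp point. The pads swing forward as they close: fully open they stand 13 mm farther back than shut.
Start: joints at [1.076, 0.048, 0.099, 1.622, 0, 1.443], TCP at [0.188, 0.49, 0.256] pointing down, gripper open.
Joint ranges: [-2.91, 2.91], [-0.99, 1.94], [-1.21, 1.42], [-2.12, 2.29], [-1.49, 1.47], [-3.14, 3.14]. Speed limits (rad/s): [2.79, 2.79, 3.14, 3.14, 3.14, 3.14].

INTERFACE

Orientations are given as a rotation vector (axis times angle).
In Python, from station import * gives the robot as it stands.
- The arm moves only by the tool drive_tool, never from a script. Its argument "plan" is text: rows parted by semicolons, each of 7 numbers parted by spaces: the closure in counts, from 0 (fully open) to 255 (shut), then the shift along the tool's x, y, z in cm, then the turn, a rotation vector about the tool's x, y, z in rad. In form: hand tx ty tz ax ay az; .... A call has exactly 10 rows; each row is the pose to reach, as a shift and turn from the pose commanded when the call began, along the tool's axes at that moment; what a row does not reach only later rows make up. A row lasts 1/8 s, in which the tool goes at most 62.5 mm and 10.7 degrees, less where a joint would pass 70% of its speed; a pose out of reach is approached as far as the arm can. A call with a gripper value outside its range is refused whole. The fingers move at their own pace and stop on an object; "squeeze" is the grip in N (left out, the last holds). Time passes only in rows, so rows that repeat a pose let the fingers close, or fill a call up. It gives the time, the measured TCP pose, the force, the opening and the grip force at its end, in the units of the state.
- read_state(): the state, without advancing time (a new reading comes with each control period).
- camera(name): name is "scene" or "top"; returns (picture, depth): 400x640x3 uint8, blue, green, red; 400x640 float32, m along the optical axis (not along the pixel's ray), 0 where there is no reading.
- calibration(name): a dict with "camera_matrix" (3x3 intrinsics, pixels), "origin" and "rotation" of the camera in the world. Camera axes: x right, y down, z forward; pixel columns grow to the right and rows downward; lengths in m; the calibration is good to about 2 mm. A picture is of the moment at which its call begins. calibration takes no time and is no camera call.
- close_job(): hands the job in; it is judged then, once.
The state is a dict: "time": time; "q": joint angles; "qvel": joint speeds; "joint_torque": joint torques, N m; "ee_pos": TCP position; "tcp_rot": TCP orientation; "wrist_force": force on the tool from outside, world axes, zero at the start; "torque": the same for the moment, N m; "gripper_width": finger opening in m; "grasp_force": force on a finger pad.
Only numpy, scipy, OpenCV 4.12 (cv2) and the standard library are available. Lean on these libraries where they do the work, as an engineer would, in place of code of your own. Each camera call takes 0.05 s, during which the arm holds its last target. There are 200 camera calls.

## Working session

There is one attempt and no reset: what is moved stays moved. The work goes in short steps, Python scripts to look and compute and a tool call to move; the robot and the scene stay as the last step left them, time stands still between calls to the robot, and variables do not carry over. Pictures are saved under pics/ and viewed, at most 10 in all, crops included, and the job is handed in when it is done.

Besides the shell and the picture viewer there is one more tool, called after "Request:" by a JSON object that holds its "op" and its "data". drive_tool: Moves the arm, as the interface text tells. Its arguments: {"type":"object","properties":{"plan":{"type":"string"},"squeeze":{"type":"number"}},"required":["plan"]}

```bash
mkdir -p pics; ls; cat > h.py <<'E'
from station import *
import numpy as np, cv2
def ray(name,u,v):
    c=calibration(name);K=np.array(c["camera_matrix"]);R=np.array(c["rotation"]);o=np.array(c["origin"])
    return o,R@np.linalg.solve(K,[u,v,1.])
def onz(name,u,v,z):
    o,d=ray(name,u,v);return o+d*(z-o[2])/d[2]
def cloud(name,dep):
    c=calibration(name);K=np.array(c["camera_matrix"]);R=np.array(c["rotation"]);o=np.array(c["origin"])
    v,u=np.mgrid[:400,:640]
    P=np.stack([(u-K[0,2])/K[0,0]*dep,(v-K[1,2])/K[1,1]*dep,dep],-1)
    return P@R.T+o
E
python3 - <<'E'
from h import *
for n in("scene","top"):
    p,d=camera(n);cv2.imwrite(f"pics/{n}0.png",p);np.save(f"{n}0.npy",d)
    c=calibration(n);print(n,np.round(c["origin"],3),np.round(c["rotation"],3).tolist(),np.round(c["camera_matrix"],1).tolist())
s=read_state();print(s)
E
```

```text
pics
scene [ 1.329 -0.109  0.884] [-1.871, -1.618, 0.638] [[447.4, 0.0, 326.8], [0.0, 447.4, 189.5], [0.0, 0.0, 1.0]]
top [ 0.41  -0.009  1.549] [-2.153, 2.129, -0.138] [[481.3, 0.0, 331.7], [0.0, 481.3, 211.2], [0.0, 0.0, 1.0]]
{'time': 0.1, 'q': array([ 1.07617363e+00,  4.86676109e-02,  9.76870964e-02,  1.62196790e+00,
       -2.06353327e-05,  1.44300462e+00]), 'qvel': array([ 0.00081517, -0.00110544,  0.00407268,  0.00072698,  0.00044611,
       -0.00068283]), 'joint_torque': array([ 2.23452764e-03, -3.39850938e+01,  3.20936179e+01,  1.58320460e-02,
       -2.06933746e-04, -2.37174632e-06]), 'ee_pos': array([0.18806532, 0.48961343, 0.25520506]), 'tcp_rot': array([-0.57287449, -3.08826684,  0.00322738]), 'wrist_force': array([ 0.71306775,  0.76489812, -0.20638867]), 'torque': array([0.02857261, 0.01028362, 0.009452  ]), 'grasp_force': 0.0, 'gripper_width': 0.08530062880174298}
```

View pics/top0.png

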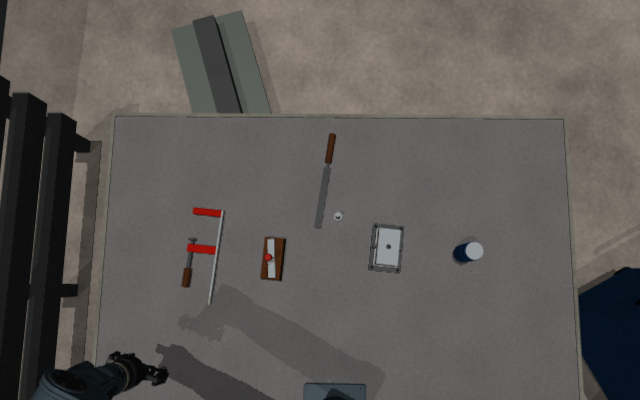

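View pics/scene0.png

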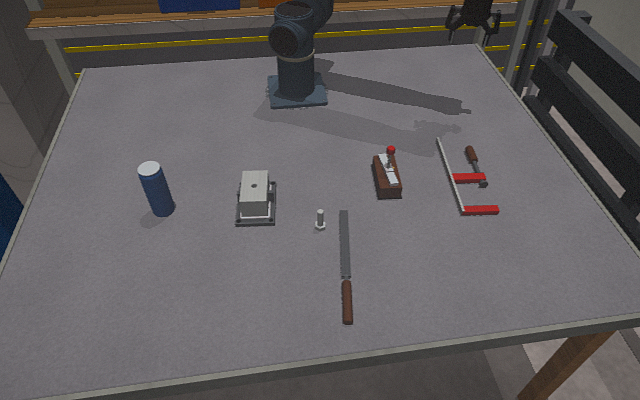

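The top view shows the gauge head (268,258) on the rest (273,258), and the bore (388,246) on the foot. In the scene view they are at (391,149) and (254,186).

```bash
sed -i 's/R=np.array(c\["rotation"\])/R=cv2.Rodrigues(np.array(c["rotation"],float))[0]/' h.py; cat >> h.py <<'E'
def tri(a,b):
    (o1,d1),(o2,d2)=ray("top",*a),ray("scene",*b)
    d1/=np.linalg.norm(d1);d2/=np.linalg.norm(d2)
    t=np.linalg.lstsq(np.c_[d1,-d2],o2-o1,rcond=None)[0]
    p,q=o1+t[0]*d1,o2+t[1]*d2
    return (p+q)/2,np.linalg.norm(p-q)
def blob(m,box):
    x0,y0,x1,y1=box;mm=np.zeros_like(m,np.uint8);mm[y0:y1,x0:x1]=m[y0:y1,x0:x1]
    n,l,s,c=cv2.connectedComponentsWithStats(mm.astype(np.uint8))
    i=1+np.argmax(s[1:,4]);return c[i],s[i],l==i
def red(p):
    p=p.astype(int);return (p[...,2]>110)&(p[...,2]>2.2*p[...,1])&(p[...,2]>2.2*p[...,0])
E
python3 - <<'E'
from h import *
t=cv2.imread("pics/top0.png");s=cv2.imread("pics/scene0.png")
a,sa,_=blob(red(t),(250,235,292,285));b,sb,_=blob(red(s),(370,135,410,165))
print("head",a,sa,b,sb,tri(a,b))
for n,im,box in(("top",t,(372,226,402,268)),("scene",s,(238,170,272,218))):
    g=im.max(2);br,sbr,m=blob(g>165,box);r=cv2.minAreaRect(np.argwhere(m)[:,::-1].astype(np.float32))
    print(n,"face",br,sbr,r)
    fill=cv2.morphologyEx(m.astype(np.uint8),cv2.MORPH_CLOSE,np.ones((7,7)))
    hole=(fill>0)&~m; 
    try: h,sh,_=blob(hole,box);print("hole",h,sh,onz(n,*h,.072)); globals()["h"+n]=h
    except Exception as e: print(e)
try: print(tri(htop,hscene))
except Exception as e: print(e)
# face corners & gauge bar
br,sb2,m=blob(t.max(2)>150,(372,226,402,268));bx=cv2.boxPoints(cv2.minAreaRect(np.argwhere(m)[:,::-1].astype(np.float32)))
print([np.round(onz("top",*q,.072),4)[:2] for q in bx])
p=t.astype(int);br,s3,m=blob((t.min(2)>140),(258,232,290,284));print("bar",br,s3)
wood=(p[...,2]>p[...,0]*1.5)&(p[...,2]>50);_,s4,mw=blob(wood|((t.min(2)>120)),(254,230,292,286));r=cv2.minAreaRect(np.argwhere(mw)[:,::-1].astype(np.float32));print("rest",r,[np.round(onz("top",*q,.04),4)[:2] for q in cv2.boxPoints(r)])
big=np.hstack([cv2.resize(t[225:290,245:295],None,fx=8,fy=8,interpolation=2),cv2.resize(t[220:285,365:415],None,fx=7.99,fy=8,interpolation=2)[:520]])
cv2.imwrite("pics/c1.png",big)
E
```

```text
head [267.27586207 256.5862069 ] [265 254   6   6  29] [391.03571429 147.67857143] [388 146   7   5  28] (array([0.47685148, 0.20110587, 0.12508447]), np.float64(0.00047090999179929925))Traceback (most recent call last):
  File "<stdin>", line 6, in <module>
  File "h.py", line 22, in blob
    i=1+np.argmax(s[1:,4]);return c[i],s[i],l==i
        ~~~~~~~~~^^^^^^^^^
    return _wrapfunc(a, 'argmax', axis=axis, out=out, **kwds)
    return bound(*args, **kwds)
ValueError: attempt to get argmax of an empty sequence
```

```bash
python3 - <<'E'
from h import *
t=cv2.imread("pics/top0.png");s=cv2.imread("pics/scene0.png")
print(t[247,375:402].max(1), s[186,238:272].max(1), t[258,258:290].tolist())
big=np.hstack([cv2.resize(t[225:290,245:295],None,fx=8,fy=8,interpolation=cv2.INTER_CUBIC),cv2.resize(t[220:285,365:415],None,fx=8,fy=8,interpolation=cv2.INTER_CUBIC)])
cv2.imwrite("pics/c1.png",big)
big=np.hstack([cv2.resize(s[140:205,365:415],None,fx=8,fy=8,interpolation=cv2.INTER_CUBIC),cv2.resize(s[165:230,230:280],None,fx=8,fy=8,interpolation=cv2.INTER_CUBIC)])
cv2.imwrite("pics/c2.png",big)
E
```

```text
[ 54  62  99 145 155 155 155 155 155 155 148  98  69  52  38  69 142 155
 155 155 155 155 155 155 107  74  71] [129 101  90 152 164 165 158 161 162 158 164 169 162  98  57  69  71  74
 116 158 160 156 163 163 161 162 163 165 151  98  56  84 175 134] [[98, 100, 103], [98, 99, 101], [97, 97, 100], [94, 95, 98], [56, 64, 83], [24, 41, 72], [15, 28, 86], [24, 30, 134], [28, 35, 149], [29, 37, 151], [29, 37, 151], [26, 33, 144], [13, 16, 106], [22, 23, 66], [75, 76, 83], [104, 107, 111], [73, 75, 79], [30, 39, 61], [19, 38, 70], [19, 39, 71], [19, 40, 73], [21, 41, 73], [22, 41, 76], [9, 26, 51], [7, 12, 24], [14, 14, 16], [77, 78, 80], [86, 87, 89], [96, 97, 100], [97, 98, 101], [98, 98, 101], [99, 100, 103]]
```

View pics/c1.png

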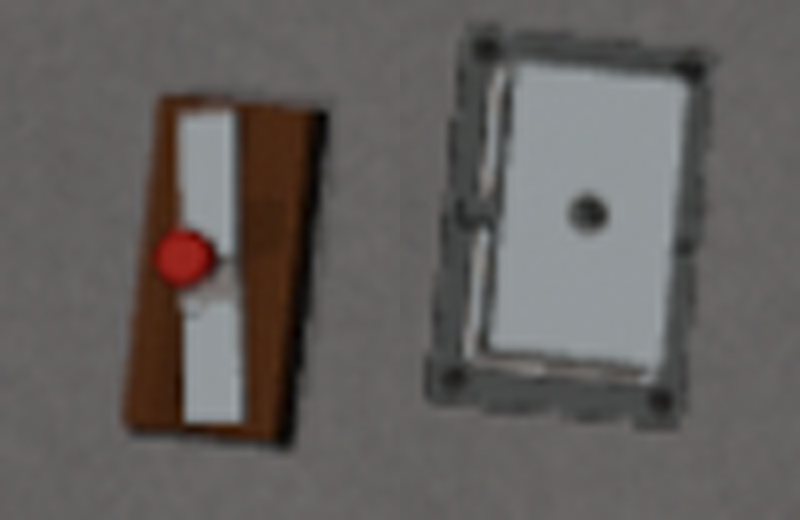

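View pics/c2.png

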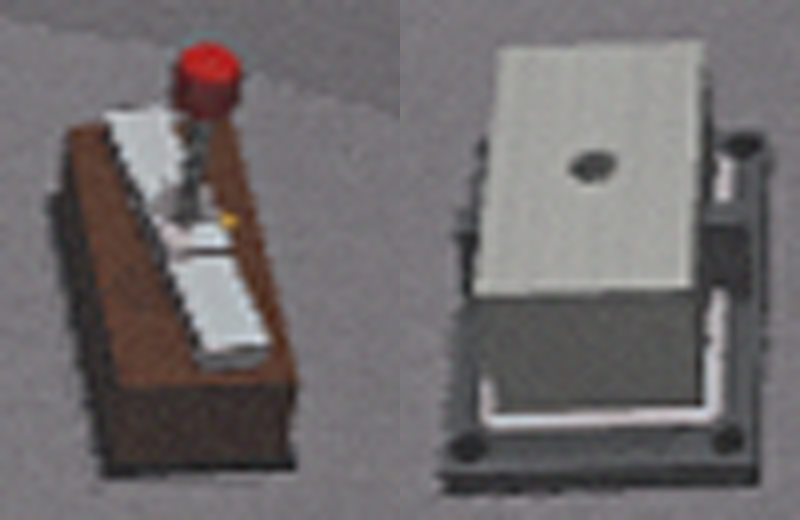

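Crops: in the left pair the head is at about (268,257) and the bar is nearly along world x, turned a few degrees from the rest. In the right pair the bore is at about (388.5,246.6) in the top view. In the scene view the bore is at about (254,185.5).

```bash
python3 - <<'E'
from h import *
t=cv2.imread("pics/top0.png");s=cv2.imread("pics/scene0.png")
def dk(im,box,th):
    x0,y0,x1,y1=box;w=np.clip(th-im[y0:y1,x0:x1].max(2).astype(float),0,None);v,u=np.mgrid[y0:y1,x0:x1]
    return np.array([(w*u).sum(),(w*v).sum()])/w.sum()
a=dk(t,(383,241,395,253),140);b=dk(s,(248,181,260,191),140)
print("bore",a,b,tri(a,b),onz("top",*a,.072),onz("scene",*b,.072))
def redw(im,box):
    x0,y0,x1,y1=box;p=im[y0:y1,x0:x1].astype(float);w=np.clip(p[...,2]-2*p[...,1]-10,0,None);v,u=np.mgrid[y0:y1,x0:x1]
    return np.array([(w*u).sum(),(w*v).sum()])/w.sum()
a=redw(t,(260,250,276,264));b=redw(s,(384,140,400,158))
print("head",a,b,tri(a,b))
# face long axis, bar axis
_,s1,m=blob(t.max(2)>130,(376,226,402,268))
def axis(m,z):
    r=cv2.minAreaRect(np.argwhere(m)[:,::-1].astype(np.float32));q=cv2.boxPoints(r);w=[onz("top",*k,z)[:2] for k in q]
    e=[w[1]-w[0],w[2]-w[1]];l=max(e,key=np.linalg.norm);return np.mean(w,0),np.linalg.norm(e,axis=1),np.degrees(np.arctan(l[1]/l[0]))
print("face",axis(m,.072))
bar=(t.min(2)>110);bar[:,:262]=0;_,s2,m1=blob(bar,(262,236,277,252));_,s3,m2=blob(bar,(262,262,280,284))
print("bar",s2,s3,axis(m1|m2,.052))
st=read_state();R=cv2.Rodrigues(st["tcp_rot"])[0];print(R.round(3).tolist())
H=tri(a,b)[0];print("shift to over head (tool cm), TCP z=.165:",100*R.T@(np.array([H[0],H[1],.165])-st["ee_pos"]))
E
```

```text
bore [388.17498192 246.22053507] [253.59594986 185.38476374] (array([ 0.51506451, -0.16087929,  0.07342961]), np.float64(0.00041608491155537366)) [ 0.51516022 -0.16123546  0.072     ] [ 0.51365695 -0.16076201  0.072     ]
head [267.37974684 256.68631329] [390.80123928 147.57816969] (array([0.47652944, 0.20066019, 0.12521347]), np.float64(0.00024770064234401105))
face (array([ 0.51485492, -0.16104039]), array([0.10869695, 0.0650441 ]), np.float64(-5.77896317653351))
bar [268 239   6  13  77] [268 262   7  16 111] (array([0.47631672, 0.1999575 ]), array([0.01875798, 0.11750596]), np.float64(1.670123081438017))
[[-0.933, 0.359, -0.001], [0.359, 0.933, -0.002], [0.0, -0.002, -1.0]]
shift to over head (tool cm), TCP z=.165: [-37.2930832  -16.60754497   9.04655459]
```

Request:
{"op": "drive_tool", "data": {"plan": "0 -2 -0.9 0; 0 -6 -2.7 0; 0 -11 -4.9 0; 0 -16 -7.1 0; 0 -21 -9.4 1; 0 -26 -11.6 2; 0 -31 -13.8 3; 0 -35 -15.6 4; 0 -36.8 -16.4 5; 0 -37.3 -16.6 6", "squeeze": 40}}

```text
schema error: expected 7 numbers
```

Request:
{"op": "drive_tool", "data": {"plan": "0 -2 -0.9 0 0 0 0; 0 -6 -2.7 0 0 0 0; 0 -11 -4.9 0 0 0 0; 0 -16 -7.1 0 0 0 0; 0 -21 -9.4 1 0 0 0; 0 -26 -11.6 2 0 0 0; 0 -31 -13.8 3 0 0 0; 0 -35 -15.6 4 0 0 0; 0 -36.8 -16.4 5 0 0 0; 0 -37.3 -16.6 6 0 0 0", "squeeze": 40}}

```text
time: 1.35
ee_pos: [0.477, 0.2009, 0.1953]
tcp_rot: [-0.575, -3.087, 0.0]
wrist_force: [-0.2, 0.3, 0.9]
gripper_width: 0.0856
grasp_force: 0.0
```

Request:
{"op": "drive_tool", "data": {"plan": "0 0 0 1 0 0 0; 0 0 0 2.5 0 0 0; 0 0 0 4 0 0 0; 0 0 0 5.5 0 0 0; 0 0 0 6.5 0 0 0; 0 0 0 7 0 0 0; 0 0 0 7.1 0 0 0; 130 0 0 7.1 0 0 0; 130 0 0 7.1 0 0 0; 160 0 0 7.1 0 0 0"}}

```text
time: 2.6
ee_pos: [0.4773, 0.2014, 0.1258]
tcp_rot: [0.573, 3.088, 0.001]
wrist_force: [0.4, 0.2, -0.3]
gripper_width: 0.0324
grasp_force: 0.0
```

Request:
{"op": "drive_tool", "data": {"plan": "160 0 0 0 0 0 0; 170 0 0 0 0 0 0; 180 0 0 0 0 0 0; 190 0 0 0 0 0 0; 200 0 0 0 0 0 0; 220 0 0 0 0 0 0; 255 0 0 0 0 0 0; 255 0 0 0 0 0 0; 255 0 0 0 0 0 0; 255 0 0 0 0 0 0"}}

```text
time: 3.85
ee_pos: [0.477, 0.2013, 0.1254]
tcp_rot: [0.573, 3.089, -0.0]
wrist_force: [-0.2, -0.7, 1.2]
gripper_width: 0.0204
grasp_force: 39.2
```

```bash
python3 - <<'E'
from h import *
s,_=camera("scene");t,_=camera("top")
cv2.imwrite("pics/g1.png",np.hstack([cv2.resize(t[225:290,245:295],None,fx=8,fy=8,interpolation=cv2.INTER_CUBIC),cv2.resize(s[130:195,365:415],None,fx=8,fy=8,interpolation=cv2.INTER_CUBIC)]))
st=read_state();print(st["ee_pos"],st["wrist_force"],st["torque"],st["tcp_rot"],st["gripper_width"],st["grasp_force"])
E
```

```text
[0.4769821  0.20130331 0.12541114] [-0.49171941 -0.71629955  0.53181263] [-0.15938505  0.11175629  0.03370703] [ 5.72969113e-01  3.08877806e+00 -9.51972191e-05] 0.020202335183379137 39.18720781803131
```

View pics/g1.png

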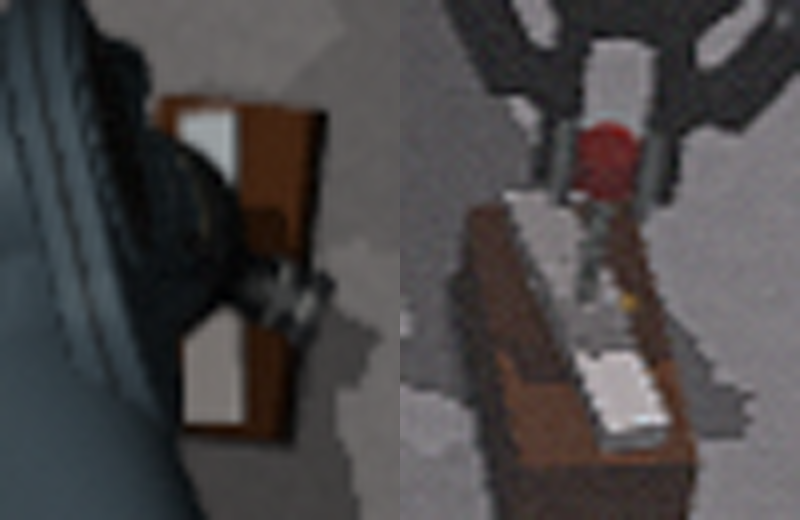

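The head (607,160 in the right crop) sits centred between the pads, and the base is still flat on the rest. Lift next.

Request:
{"op": "drive_tool", "data": {"plan": "255 0 0 -0.3 0 0 0; 255 0 0 -0.8 0 0 0; 255 0 0 -1.5 0 0 0; 255 0 0 -2.5 0 0 0; 255 0 0 -4 0 0 0; 255 0 0 -5.5 0 0 0; 255 0 0 -7 0 0 0; 255 0 0 -8.3 0 0 0; 255 0 0 -9.2 0 0 0; 255 0 0 -9.5 0 0 0"}}

```text
time: 5.2
ee_pos: [0.4772, 0.2014, 0.2211]
tcp_rot: [0.573, 3.088, 0.001]
wrist_force: [0.7, 0.5, -2.4]
gripper_width: 0.0204
grasp_force: 39.2
```

Request:
{"op": "drive_tool", "data": {"plan": "255 -0.7 -1.3 0 0 0 0.01; 255 -2 -3.9 0 0 0 0.02; 255 -4 -7.8 0 0 0 0.04; 255 -6.3 -12.3 0 0 0 0.06; 255 -8.7 -17 0 0 0 0.08; 255 -11 -21.5 0 0 0 0.1; 255 -13.4 -26.2 0 0 0 0.12; 255 -15.2 -29.7 0 0 0 0.13; 255 -16.2 -31.8 0 0 0 0.13; 255 -16.6 -32.4 0 0 0 0.13"}}

```text
time: 6.45
ee_pos: [0.5148, -0.1626, 0.2193]
tcp_rot: [-0.777, -3.042, 0.0]
wrist_force: [-0.4, 0.3, -2.6]
gripper_width: 0.021
grasp_force: 39.4
```

```bash
python3 - <<'E'
from h import *
s,_=camera("scene");t,_=camera("top");cv2.imwrite("pics/t_over.png",t);cv2.imwrite("pics/s_over.png",s)
cv2.imwrite("pics/g2.png",np.hstack([cv2.resize(t[205:305,340:440],None,fx=4,fy=4,interpolation=cv2.INTER_CUBIC),cv2.resize(s[115:215,205:305],None,fx=4,fy=4,interpolation=cv2.INTER_CUBIC)]))
st=read_state();print(st["ee_pos"],st["wrist_force"],st["torque"],st["tcp_rot"],st["gripper_width"],st["grasp_force"])
E
```

```text
[ 0.51519748 -0.16120561  0.21960759] [ 0.26278105 -0.00666408 -2.48632726] [0.07574314 0.04063539 0.02186168] [-7.74328767e-01 -3.04323756e+00 -6.70120492e-04] 0.020821209508034448 39.43833947181702
```

View pics/g2.png

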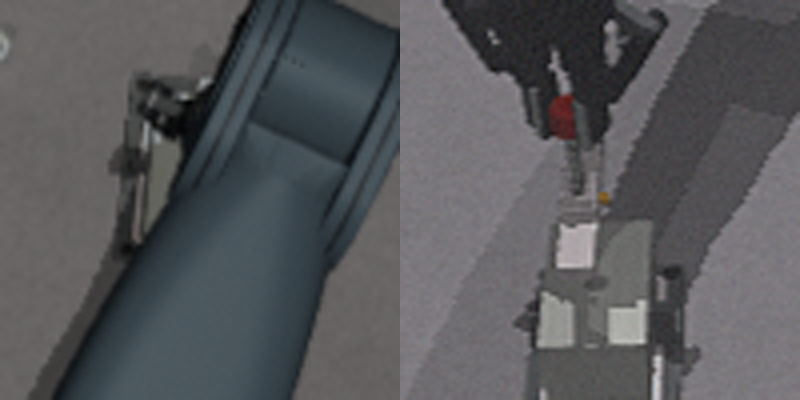

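Over the bore at height: in the right crop the bar hangs level, with the bore at (597,283). Lower part way and check sideways from the scene camera.

Request:
{"op": "drive_tool", "data": {"plan": "255 0 0 0.3 0 0 0; 255 0 0 1 0 0 0; 255 0 0 2 0 0 0; 255 0 0 2.8 0 0 0; 255 0 0 3.4 0 0 0; 255 0 0 3.6 0 0 0; 255 0 0 3.7 0 0 0; 255 0 0 3.7 0 0 0; 255 0 0 3.7 0 0 0; 255 0 0 3.7 0 0 0"}}

```text
time: 7.8
ee_pos: [0.5158, -0.1607, 0.1836]
tcp_rot: [0.772, 3.045, -0.0]
wrist_force: [-0.2, 0.3, -1.9]
gripper_width: 0.0204
grasp_force: 39.4
```

```bash
python3 - <<'E'
from h import *
s,_=camera("scene");cv2.imwrite("pics/s_low.png",s)
st=read_state();print(st["ee_pos"],st["wrist_force"],st["torque"],st["tcp_rot"],st["gripper_width"])
cr=cv2.resize(s[130:205,210:310],None,fx=8,fy=8,interpolation=cv2.INTER_CUBIC)
cv2.imwrite("pics/g3.png",cr)
def px(P):
    c=calibration("scene");return cv2.projectPoints(np.array([P],float),*(lambda R:(cv2.Rodrigues(R.T)[0],-R.T@np.array(c["origin"])))(cv2.Rodrigues(np.array(c["rotation"],float))[0]),np.array(c["camera_matrix"]),None)[0].ravel()
B=np.array([.5151,-.161]);dz=st["ee_pos"][2]-.1254+.04
th=np.radians(-5.8);ux=np.array([np.cos(th),np.sin(th)]);uy=np.array([-ux[1],ux[0]])
for n,w,z in(("near end top L",.06*ux-.011*uy,dz+.012),("near end top R",.06*ux+.011*uy,dz+.012),("near bot L",.06*ux-.011*uy,dz),("near bot R",.06*ux+.011*uy,dz)):
    u=px([*(B+w),z]);print(n,u.round(1),"crop",((u-[210,130]+.5)*8-.5).round())
b=px([*B,.072]);print("bore",b,(b-[210,130]+.5)*8-.5)
E
```

```text
[ 0.51578972 -0.16072113  0.1835251 ] [-0.28417746  0.64611744 -2.29024228] [ 0.00597214  0.00873348 -0.02317638] [ 7.72358142e-01  3.04480300e+00 -1.36088547e-04] 0.0203121384710794
near end top L [245.6 192.6] crop [289. 504.]
near end top R [254.9 192.4] crop [363. 503.]
near bot L [246.2 196.1] crop [293. 532.]
near bot R [255.4 195.8] crop [367. 530.]
bore [253.5231575  185.79494333] [351.68526002 449.85954665]
```

View pics/g3.png

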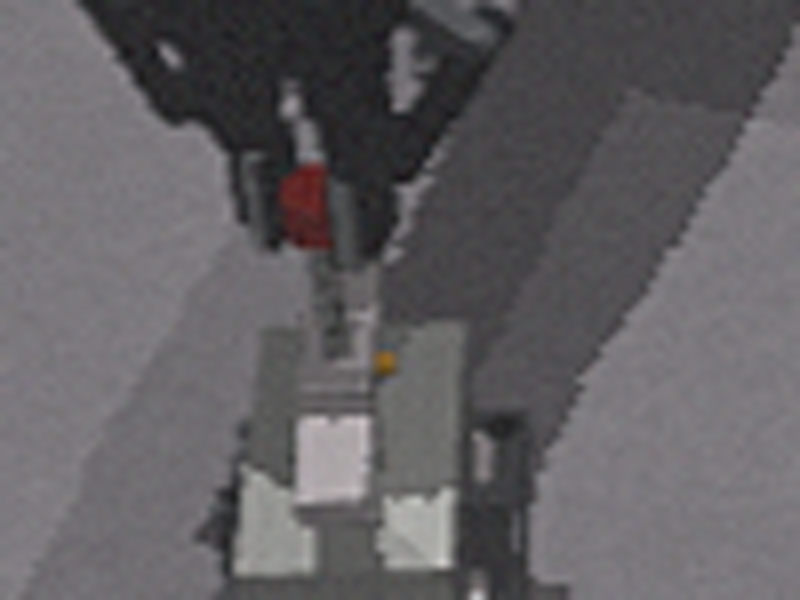

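The near end of the bar spans about x 297–366 at y 502, where 289–363 was predicted. The rod is at about (337,345). I'll compare the rod axis with its prediction before entering the bore.

```bash
cat >> h.py <<'E'
def px(P):
    c=calibration("scene");R=cv2.Rodrigues(np.array(c["rotation"],float))[0]
    return cv2.projectPoints(np.array([P],float),cv2.Rodrigues(R.T)[0],-R.T@np.array(c["origin"]),np.array(c["camera_matrix"]),None)[0].ravel()
E
python3 - <<'E'
from h import *
s=cv2.imread("pics/s_low.png");B=np.array([.5151,-.161]);dz=.0982
for z in(.016,.022,.03,.036,.067,.078,.087):
    u=px([*B,dz+z]);print(z,u.round(1),((u-[210,130]+.5)*8-.5).round())
g=s.max(2).astype(int)
for v in(165,167,169,171,173): print(v,g[v,242:264])
rr=red(s)|((s[...,2]>70)&(s[...,2]>2*s[...,1]))
for v in range(150,163): 
    k=np.where(rr[v,235:262])[0]+235
    if len(k):print(v,k.min(),k.max())
print(px([.5151,-.160,.12])-px([.5151,-.161,.12]))
E
```

```text
0.016 [251.8 173.8] [338. 354.]
0.022 [251.5 172. ] [336. 340.]
0.03 [251.2 169.7] [333. 321.]
0.036 [250.9 167.9] [331. 307.]
0.067 [249.5 158.4] [320. 231.]
0.078 [249.  154.9] [316. 203.]
0.087 [248.6 152.1] [312. 180.]
165 [113 113 113 116 117 113 111  81  64  72  79  96 106 103 108  82  73  74
  68  72  77  68]
167 [113 111 112 114 110 116 109  95  88  72  72  96 104 102 103  85  69  73
  73  68  77  66]
169 [113 115 113 113 117  98 110  95  82  83  65 111 132 148 139  91  68  76
  64  74  76  72]
171 [100  91  86  86  89  90 101 107  79  52  63  79 113 133 109  84  91  92
  91 108 112 110]
173 [106  89  92  91  95  84  99 108  86  75  73  82 119 133 107  84  91  89
 102 112 108 110]
150 237 237
151 247 249
152 237 249
153 245 249
154 245 249
155 246 250
156 238 249
157 238 246
158 247 248
159 248 250
160 248 250
[ 0.40962428 -0.03785134]
```

The rod axis agrees with the bore to within 1 mm. Go down.

Request:
{"op": "drive_tool", "data": {"plan": "255 0 0 0.3 0 0 0; 255 0 0 0.6 0 0 0; 255 0 0 0.9 0 0 0; 255 0 0 1.1 0 0 0; 255 0 0 1.3 0 0 0; 255 0 0 1.5 0 0 0; 255 0 0 1.7 0 0 0; 255 0 0 1.9 0 0 0; 255 0 0 1.9 0 0 0; 255 0 0 1.9 0 0 0"}}

```text
time: 9.1
ee_pos: [0.5157, -0.1606, 0.1644]
tcp_rot: [0.772, 3.045, -0.0]
wrist_force: [-0.1, 0.7, -1.6]
gripper_width: 0.0204
grasp_force: 39.4
```

Request:
{"op": "drive_tool", "data": {"plan": "255 0 0 0.1 0 0 0; 255 0 0 0.2 0 0 0; 255 0 0 0.3 0 0 0; 255 0 0 0.4 0 0 0; 255 0 0 0.5 0 0 0; 255 0 0 0.6 0 0 0; 255 0 0 0.65 0 0 0; 255 0 0 0.7 0 0 0; 255 0 0 0.75 0 0 0; 255 0 0 0.8 0 0 0"}}

```text
time: 10.35
ee_pos: [0.5157, -0.1607, 0.1574]
tcp_rot: [0.772, 3.044, -0.001]
wrist_force: [-3.8, 0.4, 4.7]
gripper_width: 0.0205
grasp_force: 40.1
```

Request:
{"op": "drive_tool", "data": {"plan": "255 0 0 0.08 0 0 0; 255 0 0 0.16 0 0 0; 255 0 0 0.24 0 0 0; 255 0 0 0.32 0 0 0; 255 0 0 0.4 0 0 0; 255 0 0 0.48 0 0 0; 255 0 0 0.56 0 0 0; 255 0 0 0.64 0 0 0; 255 0 0 0.7 0 0 0; 255 0 0 0.7 0 0 0"}}

```text
time: 11.6
ee_pos: [0.5157, -0.1607, 0.1492]
tcp_rot: [0.772, 3.045, -0.0]
wrist_force: [-2.2, 1.3, 3.8]
gripper_width: 0.0204
grasp_force: 40.1
```

```bash
python3 - <<'E'
from h import *
s,_=camera("scene");cv2.imwrite("pics/s_in.png",s)
st=read_state();print(st["time"],st["ee_pos"],st["wrist_force"],st["torque"],st["tcp_rot"],st["gripper_width"])
cv2.imwrite("pics/g4.png",cv2.resize(s[130:215,210:310],None,fx=7,fy=7,interpolation=cv2.INTER_CUBIC))
E
```

```text
11.65 [ 0.5157074  -0.16071262  0.14916746] [-1.68361538 -0.30339432  2.96805632] [-0.10623108  0.47858665 -0.00399821] [-7.72449168e-01 -3.04509968e+00  1.91772839e-04] 0.020756595141896088
```

View pics/g4.png

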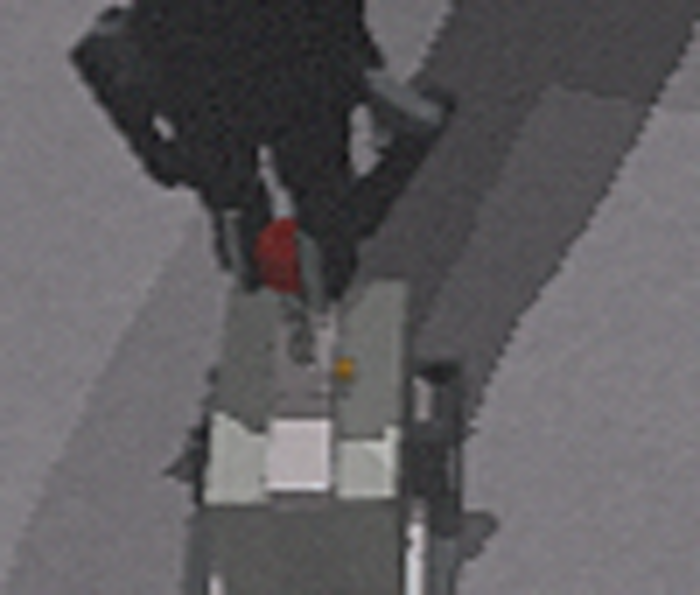

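The base lies flat on the face with the rod sliding at friction force. Continue in small steps.

Request:
{"op": "drive_tool", "data": {"plan": "255 0 0 0.02 0 0 0; 255 0 0 0.04 0 0 0; 255 0 0 0.06 0 0 0; 255 0 0 0.08 0 0 0; 255 0 0 0.1 0 0 0; 255 0 0 0.12 0 0 0; 255 0 0 0.14 0 0 0; 255 0 0 0.15 0 0 0; 255 0 0 0.15 0 0 0; 255 0 0 0.15 0 0 0", "squeeze": 25}}

```text
time: 12.9
ee_pos: [0.5157, -0.1607, 0.1478]
tcp_rot: [0.772, 3.045, -0.0]
wrist_force: [-2.0, -0.1, 3.8]
gripper_width: 0.0206
grasp_force: 40.1
```

Request:
{"op": "drive_tool", "data": {"plan": "255 0 0 0.02 0 0 0; 255 0 0 0.04 0 0 0; 255 0 0 0.06 0 0 0; 255 0 0 0.08 0 0 0; 255 0 0 0.09 0 0 0; 255 0 0 0.1 0 0 0; 255 0 0 0.11 0 0 0; 255 0 0 0.12 0 0 0; 255 0 0 0.12 0 0 0; 255 0 0 0.12 0 0 0"}}

```text
time: 14.15
ee_pos: [0.5157, -0.1607, 0.1466]
tcp_rot: [0.772, 3.045, -0.0]
wrist_force: [-2.1, -0.9, 4.1]
gripper_width: 0.0203
grasp_force: 40.1
```

Request:
{"op": "drive_tool", "data": {"plan": "255 0 0 0.02 0 0 0; 255 0 0 0.04 0 0 0; 255 0 0 0.06 0 0 0; 255 0 0 0.08 0 0 0; 255 0 0 0.1 0 0 0; 255 0 0 0.12 0 0 0; 255 0 0 0.13 0 0 0; 255 0 0 0.14 0 0 0; 255 0 0 0.14 0 0 0; 255 0 0 0.14 0 0 0"}}

```text
time: 15.4
ee_pos: [0.5157, -0.1607, 0.1452]
tcp_rot: [0.772, 3.045, -0.0]
wrist_force: [-2.9, -1.0, 4.8]
gripper_width: 0.0206
grasp_force: 40.1
```

Request:
{"op": "drive_tool", "data": {"plan": "255 0 0 0.02 0 0 0; 255 0 0 0.04 0 0 0; 255 0 0 0.06 0 0 0; 255 0 0 0.08 0 0 0; 255 0 0 0.1 0 0 0; 255 0 0 0.12 0 0 0; 255 0 0 0.13 0 0 0; 255 0 0 0.14 0 0 0; 255 0 0 0.14 0 0 0; 255 0 0 0.14 0 0 0"}}

```text
time: 16.65
ee_pos: [0.5157, -0.1607, 0.1438]
tcp_rot: [0.772, 3.045, -0.0]
wrist_force: [-2.4, -1.5, 4.5]
gripper_width: 0.0204
grasp_force: 40.1
```

Request:
{"op": "drive_tool", "data": {"plan": "255 0 0 0.02 0 0 0; 255 0 0 0.04 0 0 0; 255 0 0 0.06 0 0 0; 255 0 0 0.08 0 0 0; 255 0 0 0.1 0 0 0; 255 0 0 0.12 0 0 0; 255 0 0 0.13 0 0 0; 255 0 0 0.14 0 0 0; 255 0 0 0.14 0 0 0; 255 0 0 0.14 0 0 0"}}

```text
time: 17.9
ee_pos: [0.5157, -0.1606, 0.1424]
tcp_rot: [0.772, 3.045, -0.0]
wrist_force: [-1.8, -1.6, 3.6]
gripper_width: 0.0201
grasp_force: 40.1
```

Request:
{"op": "drive_tool", "data": {"plan": "255 0 0 0.02 0 0 0; 255 0 0 0.04 0 0 0; 255 0 0 0.06 0 0 0; 255 0 0 0.08 0 0 0; 255 0 0 0.1 0 0 0; 255 0 0 0.12 0 0 0; 255 0 0 0.13 0 0 0; 255 0 0 0.14 0 0 0; 255 0 0 0.14 0 0 0; 255 0 0 0.14 0 0 0"}}

```text
time: 19.15
ee_pos: [0.5157, -0.1606, 0.141]
tcp_rot: [0.772, 3.045, 0.0]
wrist_force: [-1.7, -1.4, 3.9]
gripper_width: 0.0202
grasp_force: 40.1
```

Request:
{"op": "drive_tool", "data": {"plan": "255 0 0 0.02 0 0 0; 255 0 0 0.04 0 0 0; 255 0 0 0.06 0 0 0; 255 0 0 0.08 0 0 0; 255 0 0 0.1 0 0 0; 255 0 0 0.12 0 0 0; 255 0 0 0.13 0 0 0; 255 0 0 0.14 0 0 0; 255 0 0 0.14 0 0 0; 255 0 0 0.14 0 0 0"}}

```text
time: 20.4
ee_pos: [0.5157, -0.1606, 0.1396]
tcp_rot: [-0.772, -3.045, 0.0]
wrist_force: [-1.2, -2.4, 4.3]
gripper_width: 0.0206
grasp_force: 40.1
```

Request:
{"op": "drive_tool", "data": {"plan": "255 0 0 0.02 0 0 0; 255 0 0 0.04 0 0 0; 255 0 0 0.06 0 0 0; 255 0 0 0.08 0 0 0; 255 0 0 0.1 0 0 0; 255 0 0 0.12 0 0 0; 255 0 0 0.13 0 0 0; 255 0 0 0.14 0 0 0; 255 0 0 0.14 0 0 0; 255 0 0 0.14 0 0 0"}}

```text
time: 21.65
ee_pos: [0.5157, -0.1606, 0.1382]
tcp_rot: [-0.772, -3.045, 0.0]
wrist_force: [-1.5, -0.7, 4.5]
gripper_width: 0.0207
grasp_force: 40.1
```

Request:
{"op": "drive_tool", "data": {"plan": "255 0 0 0.02 0 0 0; 255 0 0 0.04 0 0 0; 255 0 0 0.06 0 0 0; 255 0 0 0.08 0 0 0; 255 0 0 0.1 0 0 0; 255 0 0 0.12 0 0 0; 255 0 0 0.13 0 0 0; 255 0 0 0.14 0 0 0; 255 0 0 0.14 0 0 0; 255 0 0 0.14 0 0 0"}}

```text
time: 22.9
ee_pos: [0.5157, -0.1606, 0.1368]
tcp_rot: [-0.772, -3.045, -0.0]
wrist_force: [-2.1, -1.6, 4.0]
gripper_width: 0.0203
grasp_force: 40.1
```

Request:
{"op": "drive_tool", "data": {"plan": "255 0 0 0.02 0 0 0; 255 0 0 0.04 0 0 0; 255 0 0 0.06 0 0 0; 255 0 0 0.08 0 0 0; 255 0 0 0.1 0 0 0; 255 0 0 0.12 0 0 0; 255 0 0 0.13 0 0 0; 255 0 0 0.14 0 0 0; 255 0 0 0.14 0 0 0; 255 0 0 0.14 0 0 0"}}

```text
time: 24.15
ee_pos: [0.5157, -0.1607, 0.1354]
tcp_rot: [-0.772, -3.045, 0.0]
wrist_force: [-1.9, -2.0, 4.5]
gripper_width: 0.0205
grasp_force: 40.1
```

Request:
{"op": "drive_tool", "data": {"plan": "255 0 0 0.02 0 0 0; 255 0 0 0.04 0 0 0; 255 0 0 0.06 0 0 0; 255 0 0 0.08 0 0 0; 255 0 0 0.1 0 0 0; 255 0 0 0.12 0 0 0; 255 0 0 0.13 0 0 0; 255 0 0 0.14 0 0 0; 255 0 0 0.14 0 0 0; 255 0 0 0.14 0 0 0"}}

```text
time: 25.4
ee_pos: [0.5157, -0.1606, 0.134]
tcp_rot: [-0.772, -3.045, -0.0]
wrist_force: [-2.1, -1.4, 4.0]
gripper_width: 0.0206
grasp_force: 40.1
```

Request:
{"op": "drive_tool", "data": {"plan": "255 0 0 0.02 0 0 0; 255 0 0 0.04 0 0 0; 255 0 0 0.06 0 0 0; 255 0 0 0.08 0 0 0; 255 0 0 0.1 0 0 0; 255 0 0 0.12 0 0 0; 255 0 0 0.13 0 0 0; 255 0 0 0.14 0 0 0; 255 0 0 0.14 0 0 0; 255 0 0 0.14 0 0 0"}}

```text
time: 26.65
ee_pos: [0.5157, -0.1606, 0.1326]
tcp_rot: [0.772, 3.045, 0.0]
wrist_force: [-2.5, -1.3, 5.3]
gripper_width: 0.0205
grasp_force: 40.1
```

Request:
{"op": "drive_tool", "data": {"plan": "255 0 0 0.01 0 0 0; 255 0 0 0.02 0 0 0; 255 0 0 0.03 0 0 0; 255 0 0 0.04 0 0 0; 255 0 0 0.05 0 0 0; 255 0 0 0.06 0 0 0; 255 0 0 0.07 0 0 0; 255 0 0 0.08 0 0 0; 255 0 0 0.08 0 0 0; 255 0 0 0.08 0 0 0"}}

```text
time: 27.9
ee_pos: [0.5157, -0.1606, 0.1319]
tcp_rot: [0.772, 3.045, -0.0]
wrist_force: [-1.8, -1.9, 5.7]
gripper_width: 0.0204
grasp_force: 40.1
```

Request:
{"op": "drive_tool", "data": {"plan": "255 0 0 0.01 0 0 0; 255 0 0 0.02 0 0 0; 255 0 0 0.03 0 0 0; 255 0 0 0.04 0 0 0; 255 0 0 0.05 0 0 0; 255 0 0 0.06 0 0 0; 255 0 0 0.07 0 0 0; 255 0 0 0.08 0 0 0; 255 0 0 0.08 0 0 0; 255 0 0 0.08 0 0 0"}}

```text
time: 29.15
ee_pos: [0.5157, -0.1607, 0.1316]
tcp_rot: [0.772, 3.045, -0.0]
wrist_force: [-3.9, -1.2, 6.7]
gripper_width: 0.0204
grasp_force: 40.2
```

Request:
{"op": "drive_tool", "data": {"plan": "255 0 0 0.01 0 0 0; 255 0 0 0.02 0 0 0; 255 0 0 0.03 0 0 0; 255 0 0 0.04 0 0 0; 255 0 0 0.05 0 0 0; 255 0 0 0.06 0 0 0; 255 0 0 0.07 0 0 0; 255 0 0 0.07 0 0 0; 255 0 0 0.07 0 0 0; 255 0 0 0.07 0 0 0"}}

```text
time: 30.4
ee_pos: [0.5157, -0.1606, 0.1315]
tcp_rot: [0.772, 3.045, -0.0]
wrist_force: [-3.1, -1.3, 8.6]
gripper_width: 0.0204
grasp_force: 40.4
```

Request:
{"op": "drive_tool", "data": {"plan": "255 0 0 0.02 0 0 0; 255 0 0 0.04 0 0 0; 255 0 0 0.06 0 0 0; 255 0 0 0.08 0 0 0; 255 0 0 0.1 0 0 0; 255 0 0 0.11 0 0 0; 255 0 0 0.12 0 0 0; 255 0 0 0.12 0 0 0; 255 0 0 0.12 0 0 0; 255 0 0 0.12 0 0 0"}}

```text
time: 31.65
ee_pos: [0.5158, -0.1607, 0.1313]
tcp_rot: [0.772, 3.044, -0.0]
wrist_force: [-4.7, -1.5, 12.7]
gripper_width: 0.0204
grasp_force: 40.7
```

Fz is 12.7 N. Hold it for a full second and more.

Request:
{"op": "drive_tool", "data": {"plan": "255 0 0 0 0 0 0; 255 0 0 0 0 0 0; 255 0 0 0 0 0 0; 255 0 0 0 0 0 0; 255 0 0 0 0 0 0; 255 0 0 0 0 0 0; 255 0 0 0 0 0 0; 255 0 0 0 0 0 0; 255 0 0 0 0 0 0; 255 0 0 0 0 0 0"}}

```text
time: 32.9
ee_pos: [0.5158, -0.1606, 0.1313]
tcp_rot: [0.772, 3.044, -0.0]
wrist_force: [-5.2, -1.5, 12.8]
gripper_width: 0.0205
grasp_force: 40.7
```

```bash
python3 - <<'E'
from h import *
f=[]
for i in range(8): camera("top"); f.append(read_state()["wrist_force"])
print(np.mean(f,0),np.std(f,0),read_state()["time"],read_state()["torque"])
E
```

```text
[-5.16052428 -0.47015405 12.83005544] [0.45118161 0.25818053 0.35651726] 33.3 [-0.21239744  1.1036181   0.00429872]
```

Held at 12.8 N for over 1.5 s. Ease the load off, then open.

Request:
{"op": "drive_tool", "data": {"plan": "255 0 0 -0.05 0 0 0; 255 0 0 -0.1 0 0 0; 255 0 0 -0.15 0 0 0; 255 0 0 -0.2 0 0 0; 255 0 0 -0.22 0 0 0; 255 0 0 -0.22 0 0 0; 255 0 0 -0.22 0 0 0; 255 0 0 -0.22 0 0 0; 255 0 0 -0.22 0 0 0; 255 0 0 -0.22 0 0 0"}}

```text
time: 34.55
ee_pos: [0.5159, -0.1605, 0.1315]
tcp_rot: [0.772, 3.045, 0.001]
wrist_force: [-1.3, -1.0, 6.0]
gripper_width: 0.0205
grasp_force: 40.1
```

Request:
{"op": "drive_tool", "data": {"plan": "255 0 0 -0.05 0 0 0; 255 0 0 -0.1 0 0 0; 255 0 0 -0.1 0 0 0; 240 0 0 -0.1 0 0 0; 200 0 0 -0.1 0 0 0; 180 0 0 -0.1 0 0 0; 160 0 0 -0.1 0 0 0; 120 0 0 -0.1 0 0 0; 60 0 0 -0.1 0 0 0; 0 0 0 -0.1 0 0 0"}}

```text
time: 35.8
ee_pos: [0.5157, -0.1606, 0.1323]
tcp_rot: [0.772, 3.045, 0.0]
wrist_force: [-0.2, -0.1, -0.4]
gripper_width: 0.0796
grasp_force: 0.0
```

Request:
{"op": "drive_tool", "data": {"plan": "0 0 0 0 0 0 0; 0 0 0 0 0 0 0; 0 0 0 -1 0 0 0; 0 0 0 -2 0 0 0; 0 0 0 -3.5 0 0 0; 0 0 0 -5.5 0 0 0; 0 0 0 -7.5 0 0 0; 0 0 0 -9.5 0 0 0; 0 0 0 -11 0 0 0; 0 0 0 -12 0 0 0"}}

```text
time: 37.05
ee_pos: [0.5161, -0.1608, 0.2539]
tcp_rot: [0.772, 3.044, -0.0]
wrist_force: [0.4, 0.4, -0.5]
gripper_width: 0.0856
grasp_force: 0.0
```

```bash
python3 - <<'E'
from h import *
s,_=camera("scene");cv2.imwrite("pics/s_end.png",s)
st=read_state();print(st["time"],st["ee_pos"],st["wrist_force"],st["gripper_width"])
a=cv2.imread("pics/s_in.png")
cv2.imwrite("pics/g5.png",np.hstack([cv2.resize(i[130:215,210:280],None,fx=5.7,fy=5.7,interpolation=cv2.INTER_CUBIC) for i in(a,s)]))
for z in(.072+.016,.1315-.006): print(px([.5151,-.161,z]))
E
```

```text
37.1 [ 0.51640163 -0.1609439   0.25488531] [ 0.6022543  -0.50799865  0.74706481] 0.08544405742303748
[252.8702863  181.32527294]
[251.28651258 170.48248113]
```

View pics/g5.png

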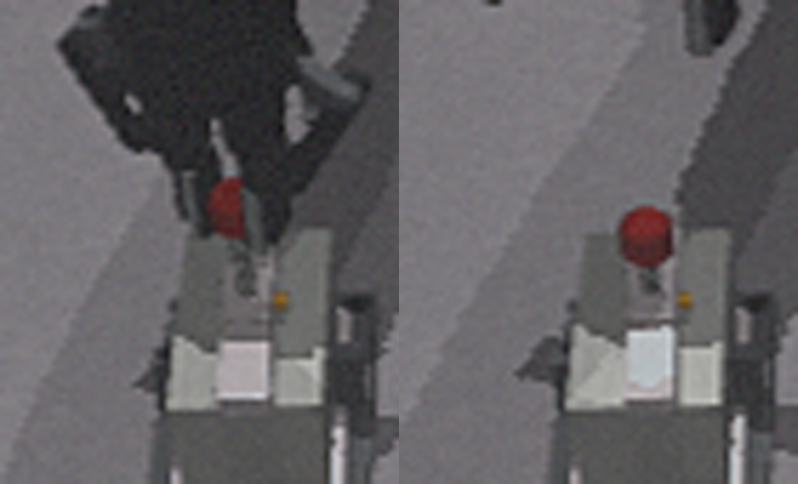

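The gauge stands flat on the face, with the bar in the same place in both crops. The head is lowered to (646,237) in the right crop, and the gripper is clear.

```bash
python3 -c "
from station import *
print(close_job())"
```

```text
the job is handed in; nothing more can be done
None
```

The gauge stands flat over the bore with the rod on the bottom: I held it there at about 12.8 N for over 1.5 s, let go, and handed the job in at about 37 s with no verdict returned.

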